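# Tare the bench balance through its shuttered key well

### The job

Tare the bench balance with the dish left on its pan: with closed fingertips push the shutter's rib to slide the shutter fully aside, reach down into the well it uncovers, press the sunken round tare key to the bottom and let it come back up, then push the shutter fully shut over the well again. Only push, never pinch the rib between the fingers; do not press the square power key in the other well, and do not disturb the dish or anything standing around.

Things in the scene. Friction and masses are not known exactly. Their poses are not given: they have to be found in the camera images.
- balance: white bench balance, fixed, 220 (x) x 180 (y) x 50 mm. Origin: centre of its underside; x to its back, y to its left, z up. Rear: display (52 mm high) and round steel pan, 104 mm across, centre at x=+66 mm, top 64 mm high. Front: two round wells side by side at x=-65 mm, y=+38 (left, tare) and y=-38 mm (right, power); rails 58 mm high at x=-102 and x=-28 mm guide the shutter.
- tare_well (a point): centre of the mouth of the left (tare) well, 50 mm above the worktop. Both wells are round, 48 mm across, 26 mm deep, in the balance's flat front top
- shutter (a joint): travel (m) of the aluminium shutter, a plate 67 (x) x 60 (y) x 4 mm, top 55 mm above the worktop. 0 = fully shut at its left stop, centred over the tare well; grows to the balance's right (-y); 0.076 = right stop, over the power well, tare well wholly open. Starts at 0 to 0.012. Slides with 1.5 N friction (damping 5 N s/m), stays where left, cannot lift off.
- rib_top (a point): middle of the top of the upright rib in the middle of the shutter; moves with it. The rib is 40 mm long (balance x), 12 mm thick (balance y), and stands 18 mm above the shutter plate; this point is 73 mm above the worktop.
- tare_key (a joint): depth in m that the tare key is pressed: 0 = up, 0.006 = bottom stop. Spring: it starts to move at 2 N, needs 5 N at the bottom, and comes back up by itself.
- tare_key_top (a point): middle of the top of the tare key: round, flat, grey, 34 mm across, in the left well; at rest 18 mm below the rim of the well (32 mm above the worktop); hidden under the shutter at the start. Moves with the key.
- power_key (a joint): depth in m that the power key is pressed, 0 = up, 0.006 = bottom stop; same spring. Not to be pressed.
- power_key_top (a point): middle of the top of the power key: square, flat, grey, 30 mm wide, in the right well, at the same depth as the tare key; uncovered at the start
- weigh_dish: flat white weighing dish, 84x84x19 mm, lying loose on the pan; origin: centre of its underside
- vial_a: clear glass vial, 32 mm across, 70 mm tall, standing close beside the balance, left or right; loose; origin: centre of its underside
- vial_b: clear glass vial, 32 mm across, 70 mm tall, standing close beside the balance, left or right; loose; origin: centre of its underside
- timer: white lab timer, 62x62x18 mm, lying right of the balance, further back; loose; origin: centre of its underside
- amber_bottle: small amber bottle with black cap, 42 mm across, 90 mm tall, left of the balance, further back; loose; origin: centre of its underside
- white_bottle: white bottle with white cap, 46 mm across, 102 mm tall, standing well to the left; loose; origin: centre of its underside
- blue_cap_bottle: bottle with a blue cap, 50 mm across, 114 mm tall, standing well to the left; loose; origin: centre of its underside
- calculator: grey pocket calculator, 130x75x14 mm, lying well to the right; loose; origin: centre of its underside
Mind the look-alikes: they are no part of the job. Leave any red look-alike of the weigh_dish alone.

How it is judged (in metres and radians):
On the way, in this order (a step that is already met when the one before it is completed fails the run):
1. the shutter is slid aside to the right (at least 66 of 76 mm) (value of joint shutter above 0.066 m), for 0.2 s.
2. with the shutter aside, the tare key is pressed down (at least 4.5 of 6 mm) (value of joint tare_key above 0.0045 m and value of joint shutter above 0.06 m), for 0.05 s.
3. the tare key has come back up, the shutter still aside (value of joint tare_key below 0.001 m and value of joint shutter above 0.05 m), for 0.2 s.
4. the shutter is shut again (within 6 mm of its left stop) (value of joint shutter below 0.006 m), for 0.2 s.
At the end, for the whole second after the job is handed in: The shutter is shut within 6 mm of its left stop, both keys are up (within 1 mm), and the dish rests on the pan within 10 mm of where it started (value of joint shutter below 0.006 m and value of joint each of tare_key, power_key below 0.001 m and distance of weigh_dish from where it was at the start of the episode below 0.01 m and linear speed of weigh_dish below 0.02 m/s); the robot touches nothing.
It fails at once if the power key is pressed by more than 2 mm (value of joint power_key above 0.002 m).
It fails at once if the rib is pinched (fingers push on both its halves at once, over 0.5 N each) (contact force between the fingers and shutter_c1 above 0.5 N and contact force between the fingers and shutter_c2 above 0.5 N).
It fails at once if the dish is moved or lifted by more than 10 mm (distance of weigh_dish from where it was at the start of the episode above 0.01 m).
It fails at once if a bystander is moved or lifted by more than 15 mm (distance of any of vial_a, vial_b, timer, amber_bottle, white_bottle, blue_cap_bottle, calculator from where it was at the start of the episode above 0.015 m).
It also fails if it takes over 45 s, if anything falls off the work surface, if the arm or the gripper's body presses on something with over 40 N, if the wrist force passes 120 N, or if a joint passes its speed limit or range.

### The arm

A 6-joint arm with a two-finger parallel gripper is mounted at the origin on a cart in front of the work surface, level with it; the furniture and walls round the work are solid. World frame = base frame: x ahead of the robot, y to its left, z up, the work surface at z = 0. Lengths are in m, angles in degrees, forces in N, time in s.
With the tool pointing down it reaches from about 0.35 to 0.775 m from the base axis. Payload 7.3 kg.
Tool frame: the origin (TCP) lies midway between the tips of the shut fingers; the grasp point (between the pads) lies 19 mm behind it; z points along the fingers, y is the line along which they close (so a half turn about z gives the same grasp; the last joint's range is limited). The gripper opens to 92 mm and grips with 3 to 60 N. Pads are 19 mm wide; open, the fingers measure 130 mm over their backs; the gripper's body (75 mm by 190 mm) begins 47 mm behind the grasp point.
Start: joints at [-77.063, 19.595, 87.324, -0, 73.075, -8.365], TCP at [0.191, -0.489, 0.227] pointing down, gripper open.
Joint ranges: [-145.02, 145.02], [-44.19, 115.74], [2.07, 154.8], [-57.11, 237.11], [16.16, 152.29], [-177.93, 177.93]. Speed limits (degrees/s): [147.25, 147.25, 180, 180, 180, 180].

### API

Orientations are given as a 3x3 rotation matrix whose columns are the frame's x, y, z axes.
In Python, from bench import readout, vision, workorder, find_in, cut_out gives the robot as it stands. The module is installed in compiled form; this text tells all that it offers.
- The arm moves only by the tool step_arm, never from a script. Its argument "moves" is text: rows parted by semicolons, each of 4 numbers parted by spaces: the shift along the tool's x, y, z in m, then the turn about the tool's z in rad. A call has 1 to 5 rows; each row is the pose to reach, as a shift and turn from the pose commanded when the call began, along the tool's axes at that moment; what a row does not reach only later rows make up. A row lasts 1/8 s, in which the tool goes at most 62.5 mm and 10.7 degrees, less where a joint would pass 70% of its speed; a pose out of reach is approached as far as the arm can. A call with a gripper value outside its range is refused whole. "gripper" is the closure, from 0 (fully open) to 1 (shut), set as the call begins (left out, the last holds). The fingers move at their own pace and stop on an object; "grip_force" is the grip in N (left out, the last holds). Time passes only in rows, so rows that repeat a pose let the fingers close. It gives the time, the measured TCP pose, the force, the opening and the grip force at its end, in the units of the state.
- readout.read_state(): the state, without advancing time (a new reading comes with each control period).
- vision.grab_frame(name): name is "side" or "top" or "wrist"; returns the picture (420x560x3 uint8, blue, green, red); there is no depth.
- vision.camera_params(name): a dict with "camera_matrix" (3x3 intrinsics, pixels), "position" and "orientation" of the camera in the world; the wrist camera has in their place "T_tool_cam" (4x4, takes a point from camera to tool coordinates, whose origin is the TCP and whose axes are the flange's). Camera axes: x right, y down, z forward; pixel columns grow to the right and rows downward; lengths in m; the calibration is good to about 2 mm. A picture is of the moment at which its call begins: read the wrist's pose just before it. camera_params takes no time and is no camera call.
- workorder.sign_off(): hands the job in; it is judged then, once.
Trained networks look in the newest picture that a camera, given by its name, has taken for a name from the list of things; names that differ only in an ending like _2 or _b are one class to them, and where a whole thing is asked for, a point or a joint stands for the part that bears it (a point fixed in the world has none). Each returns a list of dicts, best first, with "conf" (0 to 1); they miss things now and then, are a little off and sometimes report something else, mostly with a low value. They report only what shows in the picture. A call takes as long as a camera call. They do not tell look-alikes from the thing itself.
- find_in(camera, query): "position" ([row, column] in pixels, amid what is visible of it).
- cut_out(camera, query): "pixels" (420x560 bool, what is visible of it) and "position" ([row, column] in pixels, amid what is visible of it).
The state is a dict: "time_s": time; "joint_pos": joint angles; "qvel": joint speeds; "joint_torque": joint torques, N m; "eef_pos": TCP position; "ee_rot": TCP orientation; "ft_force": force on the tool from outside, world axes, zero at the start; "wrist_torque": the same for the moment, N m; "finger_gap": finger opening in m; "gripper_force": force on a finger pad.
Only numpy, scipy, OpenCV 4.12 (cv2) and the standard library are available. Lean on these libraries where they do the work, as an engineer would, in place of code of your own. Each camera call takes 0.05 s, during which the arm holds its last target. There are 200 camera calls.

## Working session

There is one attempt and no reset: what is moved stays moved. The work goes in short steps, Python scripts to look and compute and a tool call to move; the robot and the scene stay as the last step left them, time stands still between calls to the robot, and variables do not carry over. Pictures are saved under pics/ and viewed, at most 10 in all, crops included, and the job is handed in when it is done.

Besides the shell and the picture viewer there is one more tool, called after ">>>" as name(argument=value, ...) on one line, values as JSON. step_arm: Moves the arm, as the interface text tells. Its arguments: {"type":"object","properties":{"moves":{"type":"string"},"gripper":{"type":"number"},"grip_force":{"type":"number"}},"required":["moves"]}

```bash
mkdir -p pics; cat > h.py <<'E'
import numpy as np, cv2
from bench import readout, vision, workorder, find_in, cut_out
def ray(cam,px,st=None):
    p=vision.camera_params(cam); K=np.array(p["camera_matrix"])
    if cam=="wrist":
        T=np.eye(4);T[:3,:3]=st["ee_rot"];T[:3,3]=st["eef_pos"];T=T@np.array(p["T_tool_cam"]);R,o=T[:3,:3],T[:3,3]
    else: R,o=np.array(p["orientation"]),np.array(p["position"])
    d=R@np.linalg.inv(K)@np.array([px[1],px[0],1.]); return o,d
def at(cam,px,z,st=None):
    o,d=ray(cam,px,st); return o+d*(z-o[2])/d[2]
E
python3 - <<'E'
from h import *
s=readout.read_state(); print(s["time_s"],s["eef_pos"],s["ee_rot"],s["finger_gap"],s["ft_force"])
ims=[vision.grab_frame(c) for c in("top","side")]
cv2.imwrite("pics/top.png",ims[0]);cv2.imwrite("pics/side.png",ims[1])
for q,z in[("rib_top",.073),("shutter",.055),("power_key_top",.032),("weigh_dish",.075),("balance",.05),("vial_a",.07),("timer",.018),("amber_bottle",.09)]:
    for r in find_in("top",q)[:3]: print(q,round(r["conf"],2),np.round(r["position"]),np.round(at("top",r["position"],z),3))
print(vision.camera_params("top")["position"],vision.camera_params("wrist")["T_tool_cam"])
E
```

```text
0.0 [ 0.19063582 -0.48870724  0.22603268] [[ 9.31677876e-01  3.63285266e-01 -3.87683722e-04]
 [ 3.63285419e-01 -9.31676631e-01  1.53620150e-03]
 [ 1.96883507e-04 -1.57208480e-03 -9.99998745e-01]] 0.09185978662367056 [ 0.60192633 -0.77016678 -0.67821306]
rib_top 0.92 [212. 302.] [ 0.525 -0.058  0.073]
rib_top 0.61 [211. 324.] [ 0.527 -0.121  0.073]
shutter 0.65 [248. 417.] [ 0.429 -0.386  0.055]
shutter 0.58 [211. 303.] [ 0.527 -0.062  0.055]
power_key_top 0.7 [214. 325.] [ 0.521 -0.128  0.032]
weigh_dish 0.85 [209. 228.] [0.53  0.148 0.075]
weigh_dish 0.79 [152. 212.] [0.689 0.196 0.075]
weigh_dish 0.62 [162. 314.] [ 0.666 -0.09   0.075]
balance 0.79 [197. 311.] [ 0.57  -0.086  0.05 ]
balance 0.38 [249. 151.] [0.415 0.367 0.05 ]
vial_a 0.51 [200. 363.] [ 0.56 -0.23  0.07]
timer 0.62 [167. 361.] [ 0.662 -0.233  0.018]
amber_bottle 0.59 [173. 256.] [0.631 0.072 0.09 ]
[0.43954831 0.00536994 1.53578976] [[-4.52093001e-04 -9.58611449e-01 -2.84717202e-01  7.71424584e-02]
 [ 9.99999884e-01 -4.80636791e-04  3.03844744e-05 -1.29081875e-04]
 [-1.65972468e-04 -2.84717156e-01  9.58611555e-01 -1.57856510e-01]
 [ 0.00000000e+00  0.00000000e+00  0.00000000e+00  1.00000000e+00]]
```

View pics/top.png

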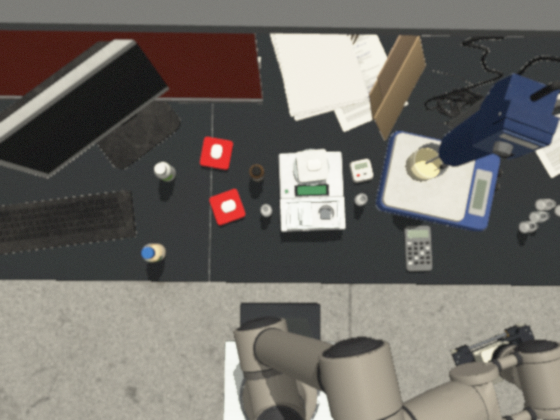

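View pics/side.png

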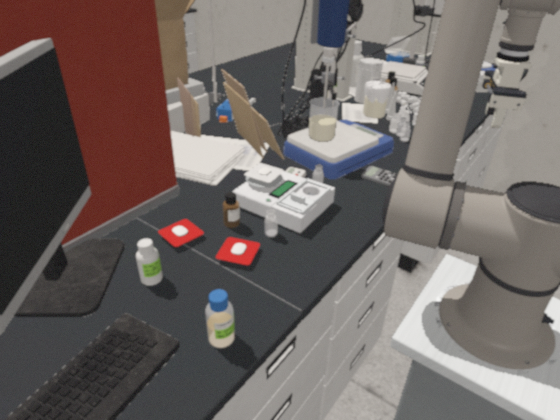

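The top view shows the balance around pixel (311,190), nearly square to the world. The rib is near (302,212), the vials are at (266,211) and (361,200), and the dish is on the pan at (312,163). The side view shows red look-alikes to the left. I'll go above the balance with the fingers shut.

>>> step_arm(moves="0.049 -0.031 -0.005 0; 0.098 -0.062 -0.010 0; 0.147 -0.093 -0.015 0; 0.196 -0.124 -0.02 0; 0.245 -0.155 -0.025 0", gripper=1, grip_force=20)

```text
time_s: 1.12
eef_pos: [0.3636, -0.2542, 0.2521]
ee_rot: [[0.932, 0.363, 0.001], [0.363, -0.932, -0.001], [0.0, 0.001, -1.0]]
ft_force: [0.7, 0.2, 0.5]
finger_gap: 0.0463
gripper_force: 0.0
```

>>> step_arm(moves="0.049 -0.031 0 0.12; 0.098 -0.062 0 0.24; 0.147 -0.093 0 0.372; 0.196 -0.124 0 0.372; 0.196 -0.124 0 0.372")

```text
time_s: 1.75
eef_pos: [0.5017, -0.0658, 0.2514]
ee_rot: [[1.0, 0.005, 0.0], [0.005, -1.0, 0.001], [0.0, -0.001, -1.0]]
ft_force: [-0.4, -0.5, 0.1]
finger_gap: 0.0009
gripper_force: 0.0
```

```bash
python3 - <<'E'
from h import *
import time
s=readout.read_state(); print(s["time_s"],s["eef_pos"],s["ee_rot"],s["finger_gap"])
im=vision.grab_frame("wrist"); cv2.imwrite("pics/w1.png",im)
for q,z in[("rib_top",.073),("shutter",.055),("power_key_top",.032),("weigh_dish",.075),("balance",.05),("vial_a",.07)]:
    for r in find_in("wrist",q)[:3]: print(q,round(r["conf"],2),np.round(r["position"]),np.round(at("wrist",r["position"],z,s),3))
E
```

```text
1.75 [ 0.50174937 -0.06575909  0.25144457] [[ 9.99986288e-01  5.22633971e-03  3.29421414e-04]
 [ 5.22612593e-03 -9.99986135e-01  6.46518358e-04]
 [ 3.32795771e-04 -6.44787896e-04 -9.99999737e-01]] 0.000860921030778345
rib_top 0.68 [168. 267.] [ 0.526 -0.051  0.073]
rib_top 0.64 [ 48. 138.] [0.632 0.063 0.073]
rib_top 0.16 [122. 302.] [ 0.569 -0.084  0.073]
shutter 0.78 [171. 271.] [ 0.519 -0.055  0.055]
power_key_top 0.71 [162. 334.] [ 0.526 -0.123  0.032]
weigh_dish 0.94 [144.  85.] [0.548 0.123 0.075]
weigh_dish 0.83 [18. 37.] [0.656 0.147 0.075]
weigh_dish 0.69 [ 30. 304.] [ 0.647 -0.085  0.075]
balance 0.97 [122. 298.] [ 0.569 -0.081  0.05 ]
vial_a 0.67 [126. 438.] [ 0.566 -0.215  0.07 ]
vial_a 0.56 [156. 182.] [0.536 0.033 0.07 ]
```

View pics/w1.png

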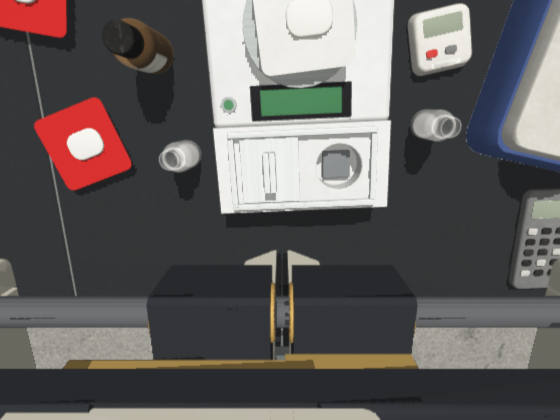

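The wrist view shows the rib near (174,269), the power well near (164,338), and the balance's front top edge running from (222,212) to (388,206). It also shows a vial on each side.

```bash
python3 - <<'E'
from h import *
s=readout.read_state()
for n,px,z in[("FL",(212,222),.05),("FR",(206,388),.05),("ribfront",(198,270),.073),("ribback",(154,268),.073),("rib",(174,269),.073),("pwell",(165,338),.05),("pkey",(164,336),.032)]:
    print(n,np.round(at("wrist",px,z,s),4))
im=cv2.imread("pics/w1.png")[110:220,200:400]; cv2.imwrite("pics/c1.png",cv2.resize(im,None,fx=4,fy=4,interpolation=cv2.INTER_CUBIC))
E
```

```text
FL [ 0.4716 -0.005   0.05  ]
FR [ 0.4779 -0.1854  0.05  ]
ribfront [ 0.4929 -0.0583  0.073 ]
ribback [ 0.537  -0.0569  0.073 ]
rib [ 0.5174 -0.0576  0.073 ]
pwell [ 0.5226 -0.1292  0.05  ]
pkey [ 0.521  -0.1299  0.032 ]
```

View pics/c1.png

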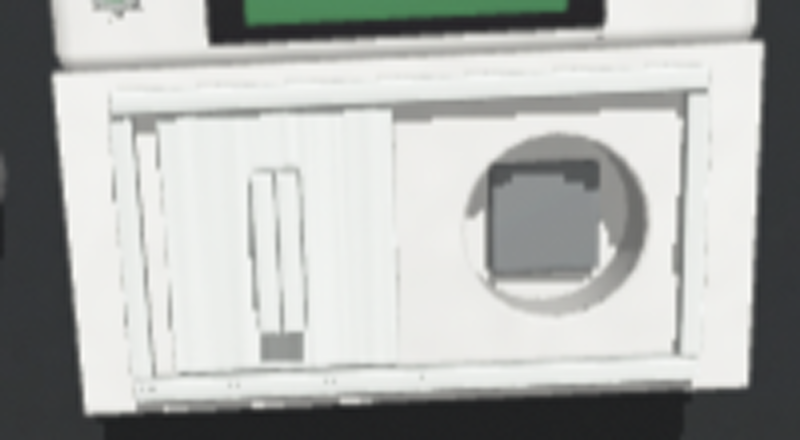

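>>> step_arm(moves="0.016 -0.044 0.03 -0.03; 0.016 -0.044 0.08 -0.03; 0.016 -0.044 0.13 -0.03; 0.016 -0.044 0.15 -0.03; 0.016 -0.044 0.15 -0.03")

```text
time_s: 2.72
eef_pos: [0.5152, -0.0256, 0.1005]
ee_rot: [[1.0, 0.028, -0.003], [0.028, -1.0, 0.001], [-0.003, -0.001, -1.0]]
ft_force: [0.4, 0.7, -0.2]
finger_gap: 0.0004
gripper_force: 0.0
```

```bash
python3 - <<'E'
from h import *
s=readout.read_state(); print(s["time_s"],s["eef_pos"],s["ee_rot"][:,0],s["ft_force"])
im=vision.grab_frame("wrist"); cv2.imwrite("pics/w2.png",im)
for q,z in[("rib_top",.073),("shutter",.055),("power_key_top",.032)]:
    for r in find_in("wrist",q)[:2]: print(q,round(r["conf"],2),np.round(r["position"]),np.round(at("wrist",r["position"],z,s),3))
E
```

```text
2.725 [ 0.51515328 -0.02558481  0.1005003 ] [ 0.99959219  0.02836956 -0.00325892] [ 0.36504417  0.74768791 -0.24229285]
rib_top 0.71 [218. 329.] [ 0.535 -0.051  0.073]
shutter 0.79 [221. 327.] [ 0.528 -0.053  0.055]
power_key_top 0.57 [220. 424.] [ 0.523 -0.124  0.032]
```

View pics/w2.png

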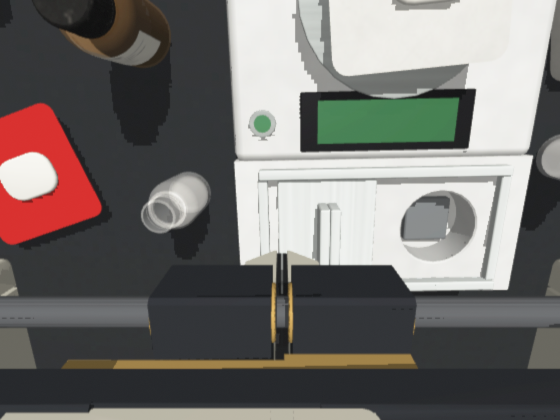

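The wrist view shows the rib's left face at column ~318, just right of the fingertip edge at ~320. I'll move 4 mm left and descend.

>>> step_arm(moves="0 -0.005 0 0; 0.001 -0.005 0.02 0; 0.001 -0.005 0.038 0; 0.001 -0.005 0.038 0")

```text
time_s: 3.42
eef_pos: [0.5165, -0.0196, 0.0632]
ee_rot: [[1.0, 0.03, -0.002], [0.03, -1.0, 0.0], [-0.002, -0.0, -1.0]]
ft_force: [-0.3, -0.2, 0.5]
finger_gap: 0.0008
gripper_force: 0.0
```

>>> step_arm(moves="0 0.006 0 0; 0 0.012 0 0; 0 0.018 0 0; 0 0.024 0 0; 0 0.03 0 0")

```text
time_s: 4.05
eef_pos: [0.5187, -0.0505, 0.0642]
ee_rot: [[1.0, 0.03, 0.002], [0.03, -1.0, -0.0], [0.002, 0.0, -1.0]]
ft_force: [1.8, 2.3, 3.4]
finger_gap: 0.0003
gripper_force: 1.9
```

>>> step_arm(moves="0 0.008 0.001 0; 0 0.016 0.001 0; 0 0.024 0.001 0; 0 0.032 0.001 0; 0 0.04 0.001 0")

```text
time_s: 4.68
eef_pos: [0.5207, -0.0909, 0.064]
ee_rot: [[1.0, 0.03, 0.004], [0.03, -1.0, -0.001], [0.004, 0.001, -1.0]]
ft_force: [2.6, 2.4, 8.6]
finger_gap: 0.0005
gripper_force: 3.6
```

>>> step_arm(moves="0 0.004 0 0; 0 0.008 0 0; 0 0.011 0 0; 0 0.014 0 0; 0 0.014 0 0")

```text
time_s: 5.3
eef_pos: [0.521, -0.1048, 0.0638]
ee_rot: [[1.0, 0.03, 0.004], [0.03, -1.0, -0.001], [0.004, 0.001, -1.0]]
ft_force: [1.5, 1.5, 5.1]
finger_gap: 0.0002
gripper_force: 2.4
```

>>> step_arm(moves="0 0.002 -0.002 0; 0 0.004 -0.002 0; 0 0.004 -0.002 0")

```text
time_s: 5.68
eef_pos: [0.5195, -0.1078, 0.0646]
ee_rot: [[1.0, 0.03, -0.001], [0.03, -1.0, 0.0], [-0.001, -0.0, -1.0]]
ft_force: [0.1, 3.3, 2.7]
finger_gap: 0.0006
gripper_force: 2.1
```

```bash
python3 - <<'E'
from h import *
s=readout.read_state(); print(s["time_s"],s["eef_pos"],s["ft_force"],s["gripper_force"])
im=vision.grab_frame("wrist"); cv2.imwrite("pics/w3.png",im)
for q,z in[("rib_top",.073),("tare_key_top",.032),("shutter",.055)]:
    for r in find_in("wrist",q)[:2]: print(q,round(r["conf"],2),np.round(r["position"]),np.round(at("wrist",r["position"],z,s),3))
E
```

```text
5.675 [ 0.51951371 -0.10783539  0.06461938] [0.1430851  3.26018408 2.65469254] 2.1171212196350098
rib_top 0.93 [225. 320.] [ 0.547 -0.124  0.073]
tare_key_top 0.59 [242. 182.] [ 0.52  -0.048  0.032]
```

View pics/w3.png

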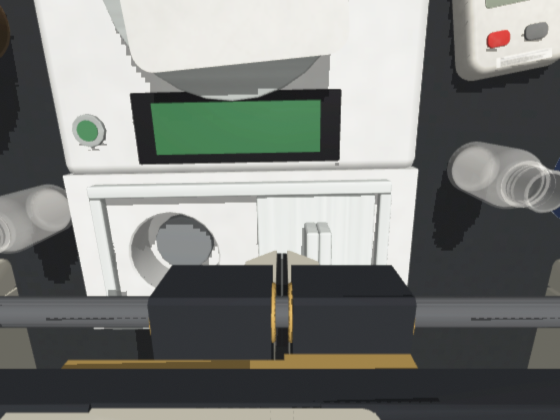

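The view shows the tare well open, centred at about column 176. The shutter plate's right edge is at column 375, almost at the stop at ~378. I'll push a little more, then back off and rise for a look.

>>> step_arm(moves="0 0.002 0 0; 0 0.004 0 0; 0 0.004 0 0")

```text
time_s: 6.25
eef_pos: [0.5195, -0.1085, 0.0646]
ee_rot: [[1.0, 0.029, -0.001], [0.029, -1.0, 0.005], [-0.001, -0.005, -1.0]]
ft_force: [2.8, 17.3, 6.2]
finger_gap: 0.0007
gripper_force: 8.3
```

>>> step_arm(moves="0 -0.008 0 0; 0 -0.012 -0.02 0; 0 -0.03 -0.06 0; -0.02 -0.055 -0.09 0; -0.02 -0.055 -0.09 0")

```text
time_s: 6.88
eef_pos: [0.4982, -0.0571, 0.1565]
ee_rot: [[1.0, 0.031, 0.003], [0.031, -1.0, -0.002], [0.003, 0.002, -1.0]]
ft_force: [0.3, -0.9, 0.0]
finger_gap: 0.0003
gripper_force: 0.0
```

```bash
python3 - <<'E'
from h import *
s=readout.read_state(); print(s["time_s"],s["eef_pos"],s["ee_rot"],s["ft_force"])
im=vision.grab_frame("wrist")
for q,z in[("rib_top",.073),("tare_key_top",.032),("power_key_top",.032)]:
    for r in find_in("wrist",q)[:2]: print(q,round(r["conf"],2),np.round(r["position"]),np.round(at("wrist",r["position"],z,s),4))
p=at("wrist",(0,0),.05,s)
cv2.imwrite("pics/w4.png",cv2.resize(im[80:280,150:450],None,fx=2.6,fy=2.6,interpolation=cv2.INTER_CUBIC))
E
```

```text
6.875 [ 0.49823809 -0.0570558   0.15654536] [[ 0.99950254  0.03139634  0.00298998]
 [ 0.03140135 -0.99950551 -0.00164252]
 [ 0.00293693  0.0017356  -0.99999418]] [ 0.33752603 -0.91070351  0.02929651]
rib_top 0.59 [179. 371.] [ 0.5315 -0.12    0.073 ]
tare_key_top 0.61 [180. 272.] [ 0.5204 -0.0481  0.032 ]
```

View pics/w4.png

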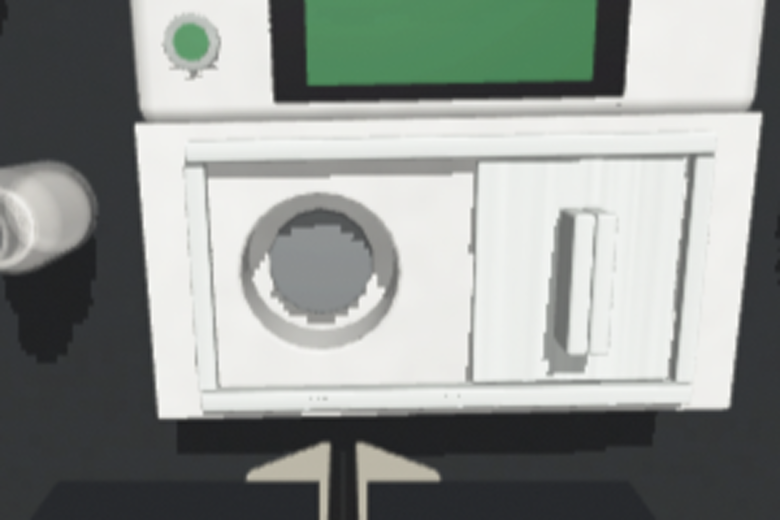

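```bash
python3 - <<'E'
from h import *
s=readout.read_state()
f=lambda r,c:(80+r/2.6-.3,150+c/2.6-.3)
for n,px,z in[("well",f(270.5,320.5),.05),("key",f(265,321),.032),("FL",f(418,160),.05),("FR",f(409,732),.05),("BL",f(123,136),.05),("BR",f(113,762),.05),("rib",f(283,590),.073)]: print(n,np.round(at("wrist",px,z,s),4))
p=vision.camera_params("wrist");q=np.linalg.inv(np.array(p["T_tool_cam"]))@[0,0,0,1];u=np.array(p["camera_matrix"])@q[:3];print(u/u[2],p["camera_matrix"])
E
```

```text
well [ 0.5209 -0.0507  0.05  ]
key [ 0.5189 -0.0505  0.032 ]
FL [ 0.4725 -0.0016  0.05  ]
FR [ 0.4806 -0.1799  0.05  ]
BL [0.562  0.0026 0.05  ]
BR [ 0.5698 -0.1747  0.05  ]
rib [ 0.5243 -0.1246  0.073 ]
[281.90415115 270.62613063   1.        ] [[343.7202512    0.         281.523548  ]
 [  0.         343.7202512  213.17032197]
 [  0.           0.           1.        ]]
```

>>> step_arm(moves="0.022 -0.005 0 0; 0.022 -0.005 0.04 0; 0.022 -0.005 0.08 0; 0.022 -0.005 0.098 0; 0.022 -0.005 0.098 0")

```text
time_s: 7.7
eef_pos: [0.5188, -0.0522, 0.0543]
ee_rot: [[1.0, 0.029, -0.005], [0.029, -1.0, 0.001], [-0.005, -0.001, -1.0]]
ft_force: [0.5, -0.4, 0.1]
finger_gap: 0.0003
gripper_force: 0.0
```

>>> step_arm(moves="0 0 0.006 0; 0 0 0.012 0; 0 0 0.016 0; 0 0 0.016 0")

```text
time_s: 8.2
eef_pos: [0.52, -0.0519, 0.0406]
ee_rot: [[1.0, 0.03, -0.0], [0.03, -1.0, -0.0], [-0.0, 0.0, -1.0]]
ft_force: [0.6, -0.1, -0.2]
finger_gap: 0.0003
gripper_force: 0.0
```

In the well without contact. Now I'll press.

>>> step_arm(moves="0 0 0.005 0; 0 0 0.009 0; 0 0 0.012 0; 0 0 0.014 0; 0 0 0.014 0")

```text
time_s: 8.82
eef_pos: [0.5201, -0.0519, 0.0268]
ee_rot: [[1.0, 0.03, 0.0], [0.03, -1.0, -0.0], [0.0, 0.0, -1.0]]
ft_force: [-0.9, 0.4, 4.6]
finger_gap: 0.0003
gripper_force: 2.3
```

>>> step_arm(moves="0 0 0.002 0; 0 0 0.003 0; 0 0 0.003 0")

```text
time_s: 9.2
eef_pos: [0.5203, -0.0519, 0.0259]
ee_rot: [[1.0, 0.03, 0.001], [0.03, -1.0, -0.001], [0.001, 0.001, -1.0]]
ft_force: [-7.6, 1.2, 24.2]
finger_gap: 0.0004
gripper_force: 12.0
```

>>> step_arm(moves="0 0 -0.02 0; 0 0 -0.05 0; 0 0.02 -0.09 0; 0 0.06 -0.09 0; 0 0.108 -0.09 0")

```text
time_s: 9.82
eef_pos: [0.5235, -0.1605, 0.1142]
ee_rot: [[1.0, 0.031, 0.001], [0.031, -1.0, -0.0], [0.001, 0.0, -1.0]]
ft_force: [1.7, 0.2, 0.2]
finger_gap: 0.0009
gripper_force: 0.0
```

>>> step_arm(moves="0 0 0 0; 0 0 0.02 0; 0 0 0.038 0; 0 0 0.048 0; 0 0 0.048 0")

```text
time_s: 10.45
eef_pos: [0.5229, -0.1591, 0.065]
ee_rot: [[1.0, 0.03, -0.002], [0.03, -1.0, 0.001], [-0.002, -0.001, -1.0]]
ft_force: [0.3, 0.3, 0.7]
finger_gap: 0.0003
gripper_force: 0.0
```

```bash
python3 - <<'E'
from h import *
s=readout.read_state(); print(s["time_s"],s["eef_pos"],s["ft_force"])
im=vision.grab_frame("wrist"); cv2.imwrite("pics/w5.png",im)
E
```

```text
10.45 [ 0.52287127 -0.15909007  0.06504486] [0.34446948 0.33609708 0.69106144]
```

View pics/w5.png

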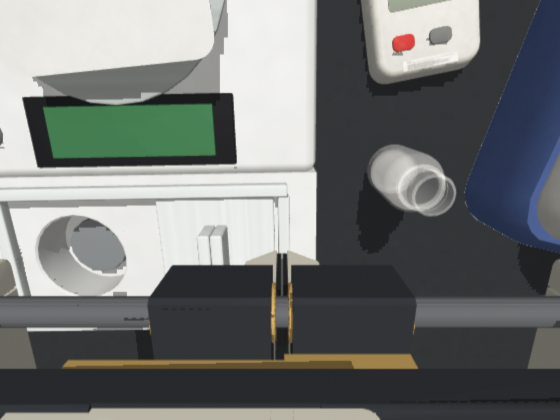

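The fingertips are right of the rib (columns ~200–228), with the shutter still aside and the well open. Now I'll push it shut.

>>> step_arm(moves="0 -0.008 0 0; 0 -0.016 0 0; 0 -0.024 0 0; 0 -0.032 0 0; 0 -0.04 0 0")

```text
time_s: 11.12
eef_pos: [0.522, -0.1195, 0.066]
ee_rot: [[1.0, 0.03, 0.0], [0.03, -1.0, -0.0], [0.0, 0.0, -1.0]]
ft_force: [-1.0, -1.8, 3.1]
finger_gap: 0.0004
gripper_force: 1.8
```

>>> step_arm(moves="0 -0.008 0 0; 0 -0.016 0 0; 0 -0.024 0 0; 0 -0.032 0 0; 0 -0.04 0 0")

```text
time_s: 11.75
eef_pos: [0.5206, -0.0793, 0.0657]
ee_rot: [[1.0, 0.03, -0.001], [0.03, -1.0, 0.0], [-0.001, -0.0, -1.0]]
ft_force: [-3.4, -1.5, 4.3]
finger_gap: 0.0004
gripper_force: 2.2
```

>>> step_arm(moves="0 -0.003 0 0; 0 -0.006 0 0; 0 -0.008 0 0; 0 -0.009 0 0; 0 -0.009 0 0")

```text
time_s: 12.38
eef_pos: [0.5208, -0.0709, 0.0656]
ee_rot: [[1.0, 0.03, 0.0], [0.03, -1.0, 0.0], [0.0, -0.0, -1.0]]
ft_force: [-2.4, -2.1, 1.7]
finger_gap: 0.0005
gripper_force: 1.1
```

>>> step_arm(moves="0 -0.002 0 0; 0 -0.004 0 0; 0 -0.004 0 0")

```text
time_s: 12.75
eef_pos: [0.5206, -0.0667, 0.0657]
ee_rot: [[1.0, 0.03, 0.0], [0.03, -1.0, 0.0], [0.0, -0.0, -1.0]]
ft_force: [-1.3, -1.9, 1.4]
finger_gap: 0.0003
gripper_force: 0.8
```

>>> step_arm(moves="0 -0.002 0 0; 0 -0.004 0 0; 0 -0.004 0 0")

```text
time_s: 13.12
eef_pos: [0.5209, -0.0653, 0.0661]
ee_rot: [[1.0, 0.031, 0.001], [0.031, -1.0, -0.004], [0.001, 0.004, -1.0]]
ft_force: [-2.4, -13.2, 2.5]
finger_gap: 0.0005
gripper_force: 5.2
```

The force of 13 N shows the left stop is reached. I'll back off, rise and check.

>>> step_arm(moves="0 0.008 0 0; 0 0.014 0 0; 0 0.014 -0.04 0; -0.02 0.014 -0.09 0; -0.02 0.014 -0.12 0")

```text
time_s: 13.75
eef_pos: [0.5005, -0.0774, 0.1878]
ee_rot: [[1.0, 0.03, 0.002], [0.03, -1.0, -0.0], [0.002, 0.0, -1.0]]
ft_force: [0.5, 0.4, 0.1]
finger_gap: 0.0005
gripper_force: 0.0
```

```bash
python3 - <<'E'
from h import *
im=vision.grab_frame("wrist"); cv2.imwrite("pics/w6.png",im)
s=readout.read_state(); print(s["time_s"],s["eef_pos"],s["ft_force"])
E
```

```text
13.8 [ 0.50269895 -0.07789212  0.19133115] [ 2.34955141 -1.27324231  3.1297441 ]
```

View pics/w6.png

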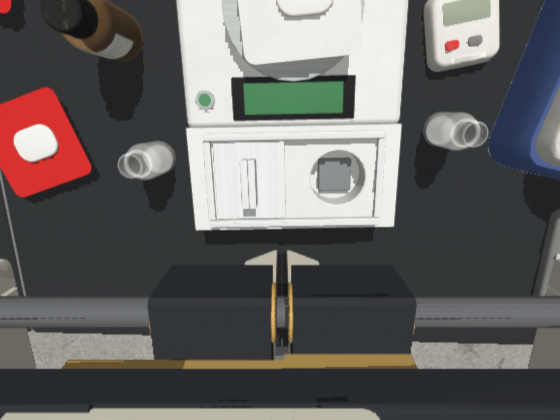

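The shutter is fully shut against its left rail (columns 212–285), the power key is untouched, and the dish and vials are in place.

```bash
python3 -c "
from bench import workorder; print(workorder.sign_off())"
```

```text
the job is handed in; nothing more can be done
None
```

I opened the shutter, pressed the tare key to the bottom and let go, pushed the shutter back to its left stop and handed the job in at about 14 s; the last picture showed the dish, vials and power key undisturbed, but the sign-off gave no verdict.

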